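# Snap the battery cap onto the headlamp and hold it down

### The job

The steel headlamp leans in its black cradle with its tilted battery neck up. From the grey tray take the cap that fits that neck (the middle-sized of the three orange ones), press it squarely onto the neck until it snaps over the catches and its rim sits fully home on the housing, and finish still gripping it and holding it down there against the battery spring, which lifts it a little if you let go. Leave the other two caps, the globe bulb, the cup of spent cells and the aluminium tin where they stand.

Things in the scene. Friction and masses are not known exactly. Their poses are not given: they have to be found in the camera images.
- cap_mid_c (a point): The right, middle-sized orange push-on cap, mouth down on the tray, in any of its three places. Body 41 mm across, 33 mm high, 26.4 mm bore; black grip knob 22 mm across, 28 mm high on top; 61 mm high in all. Point: on the axis half-way up (30.5 mm above the mouth's rim); z runs from mouth to knob. Bore is a 6 mm high lip, then a 34 mm wide chamber to 28 mm depth. 60 g.
- cap_small_c (a point): The too small orange push-on cap, mouth down on the tray, in any of its three places. Body 33 mm across, 33 mm high, 20 mm bore; black grip knob 22 mm across, 28 mm high on top; 61 mm high in all. Point: on the axis half-way up (30.5 mm above the mouth's rim); z runs from mouth to knob.
- cap_large_c (a point): The too large orange push-on cap, mouth down on the tray, in any of its three places. Body 49 mm across, 33 mm high, 36 mm bore; black grip knob 22 mm across, 28 mm high on top; 61 mm high in all. Point: on the axis half-way up (30.5 mm above the mouth's rim); z runs from mouth to knob.
- neck: Battery neck on the steel headlamp (fixed): aluminium spigot 24 mm across, 25 mm long, leaning 20 degrees from vertical, roughly towards the robot. Origin at its foot, on its axis, in the flat 50 mm steel shoulder on which the cap's rim sits when fully home (the cap's point is then 30.5 mm along z). z runs along the neck, outward and up. The cap enters if within about 1 mm of the axis.
- catch0 (a joint): One of three alike rounded brass spring catches standing 3.5 mm proud of the neck, 16 mm above the shoulder, evenly round it. Value in m: 0 out, growing as it is pushed in. The cap needs about 10 N to pass them; once past, if let go, it rises to about 7 mm from home.
- plunger (a joint): Brass spring contact, 10 mm across, in the end of the neck; its tip stands 39 mm above the shoulder at rest. Value in m along the neck, 0 free, growing as the cap presses it in; 0.011 with the cap fully home. Its spring pushes back with 2 N at first touch and 12 N at home.
- tray: Grey silicone tray, 110 x 310 mm, 12 mm high, floor 5 mm thick, fixed; the caps stand in a row along its y axis, 95 mm apart. Origin under its centre.
- cup: Small clear acrylic cup (42 mm wide, 36 mm high) with three spent AAA cells, bystander; point: centre of its mouth.
- bulb: White opaque globe bulb, 80 mm, upright on a stand, 112 mm high, bystander; origin under its centre.
- polish: Flat aluminium tin, 60 mm across, 35 mm high, bystander; origin under its centre.
There are look-alikes about, which are no part of the job. Leave any pink look-alike of the part that bears neck alone.

How it is judged (in metres and radians):
On the way, in this order (a step that is already met when the one before it is completed fails the run):
1. the middle-sized cap is lifted clear of the tray in the gripper (height (world z) of cap_mid_c above 0.065 m and contact force between the fingers and cap_mid above 0.5 N and horizontal distance between cap_mid_c and neck above 0.06 m), for 0.1 s.
2. the cap is past the catches and fully home on the neck, square to it, held against the spring (z of cap_mid_c in the frame of neck between 0.027 and 0.034 m and x of cap_mid_c in the frame of neck between -0.004 and 0.004 m and y of cap_mid_c in the frame of neck between -0.004 and 0.004 m and angle between the z axis of cap_mid_c and the z axis of neck, either way round below 0.1 rad and value of joint plunger above 0.0075 m and contact force between the fingers and cap_mid above 1 N and contact force between cap_mid and neck above 4 N), for 0.3 s.
At the end, for the whole second after the job is handed in: The gripper still holds the middle-sized cap home on the neck: rim within 3.5 mm of the shoulder, 4 mm of the axis, 0.1 rad of square, spring contact in by over 7.5 mm, over 4 N on the neck, over 1 N at the fingers; the other two caps within 30 mm of their start (all of step 2 and distance of each of cap_small_c, cap_large_c from where it was at the start of the episode below 0.03 m); the arm keeps its last pose, push and grip.
It fails at once if another cap is moved by more than 30 mm (distance of any of cap_small_c, cap_large_c from where it was at the start of the episode above 0.03 m).
It fails at once if the bulb, the cup or the tin is moved by more than 30 mm (distance of any of cup, bulb, polish from where it was at the start of the episode above 0.03 m).
It also fails if it takes over 45 s, if anything falls off the work surface, if the arm or the gripper's body presses on something with over 40 N, if the wrist force passes 120 N, or if a joint passes its speed limit or range.

### The arm

A 7-joint arm with a two-finger parallel gripper is mounted at the origin on the work surface. World frame = base frame: x ahead of the robot, y to its left, z up, the work surface at z = 0. Lengths are in m, angles in degrees, forces in N, time in s.
With the tool pointing down it reaches from about 0.425 to 0.875 m from the base axis. Payload 4.7 kg.
Tool frame: the origin (TCP) lies on the centre line of the jaws, within the pads' length; the fingertips stand ahead of it and the grasp point (between the pads) lies 2 mm behind it (env.tip_reach is the x of the fingertips in the tool frame, in m); x points along the fingers, z is the direction in which the jaws open and shut, and the axes are right-handed (so a half turn about x gives the same grasp; the last joint's range is limited). The gripper opens to 87 mm and grips with 3 to 60 N. Pads are 19 mm wide; open, the fingers measure 117 mm over their backs; the gripper's body (75 mm by 190 mm) begins 51 mm behind the grasp point.
Start: joints at [-70.124, 18.392, -4.016, 83.108, 1.295, 78.541, -3.26], TCP at [0.212, 0.614, 0.24] pointing down, gripper open.
Joint ranges: [-163.93, 163.93], [-17.29, 119.83], [-79.2, 71.16], [3.27, 140.29], [-89.18, 269.18], [5.43, 117.66], [-154.24, 154.24]. Speed limits (degrees/s): [147.25, 147.25, 180, 180, 180, 180, 180].

### API

Orientations are given as [roll, pitch, yaw] about the fixed x, y, z axes, in that order (R = Rz(yaw) Ry(pitch) Rx(roll)).
In Python, from cell import telemetry, optics, env, models gives the robot as it stands.
- The arm moves only by the shell command python3 -m pendant 'ROWS' [FORCE]. ROWS is JSON, a list of rows, each a list of 3 entries, a list of its own where there are three numbers: the finger opening in mm, from 0 to 87, then the shift along the tool's x, y, z in mm, then the turn, a rotation vector about the tool's x, y, z in rad. A call has 1 to 10 rows; each row is the pose to reach, as a shift and turn from the pose commanded when the call began, along the tool's axes at that moment; what a row does not reach only later rows make up. A row lasts 1/12 s, in which the tool goes at most 41.7 mm and 7.16 degrees, less where a joint would pass 70% of its speed; a pose out of reach is approached as far as the arm can. A call with a gripper value outside its range is refused whole. The fingers move at their own pace and stop on an object; FORCE is the grip in N (left out, the last holds). Time passes only in rows, so rows that repeat a pose let the fingers close. It gives the time, the measured TCP pose, the force and the opening at its end, in the units of the state.
- telemetry.get_obs(): the state, without advancing time (a new reading comes with each control period).
- optics.read_camera(name): name is "scene" or "top" or "wrist"; returns a dict with "image" (480x640x3 uint8, blue, green, red), "range_z" (480x640 float32, m along the optical axis (not along the pixel's ray), 0 where there is no reading), "fx", "fy", "cx", "cy" (pixels), "cam_to_world" (4x4, takes a point from camera to world coordinates). Camera axes: x right, y up, looking along -z (the intrinsics and any distortion apply to the point x, -y, -z); pixel columns grow to the right and rows downward; lengths in m; the calibration is good to about 2 mm. A picture is of the moment at which its call begins.
- env.sign_off(): hands the job in, once; it reports no verdict.
Trained networks look in the newest picture that a camera, given by its name, has taken for a name from the list of things; names that differ only in an ending like _2 or _b are one class to them, and where a whole thing is asked for, a point or a joint stands for the part that bears it (a point fixed in the world has none). Each returns a list of dicts, best first, with "confidence" (0 to 1); they miss things now and then, are a little off and sometimes report something else, mostly with a low value. They report only what shows in the picture. A call takes as long as a camera call. They do not tell look-alikes from the thing itself.
- models.masks_of(camera, label): "pixels" (480x640 bool, what is visible of it) and "extent" ([left, top, right, bottom] as shares, 0 to 1, of the picture: columns of its width, rows of its height, round what is visible of it).
- models.landmark_of(camera, label): "centre" ([row, column] as shares, 0 to 1, of the picture: columns of its width, rows of its height: a listed point, or the origin of a listed thing).
The state is a dict: "time_s": time; "qpos": joint angles; "joint_velocities": joint speeds; "effort": joint torques, N m; "tool_pos": TCP position; "tool_rot": TCP orientation; "force": force on the tool from outside, world axes, zero at the start; "wrist_torque": the same for the moment, N m; "grip_width": finger opening in m.
Only numpy, scipy, OpenCV 4.12 (cv2) and the standard library are available. Lean on these libraries where they do the work, as an engineer would, in place of code of your own. Each camera call takes 0.05 s, during which the arm holds its last target.

## Working session

There is one attempt and no reset: what is moved stays moved. The work goes in short steps, Python scripts to look and compute and a shell command to move; the robot and the scene stay as the last step left them, time stands still between calls to the robot, and variables do not carry over. Pictures are saved under pics/ and viewed, and the job is handed in when it is done.

```bash
ls; mkdir -p pics; cat > h.py <<'E'
import numpy as np, cv2
from cell import telemetry, optics, env, models
from scipy.spatial.transform import Rotation as R
def cap(n,fn=None):
    d=optics.read_camera(n)
    if fn: cv2.imwrite('pics/'+fn,d['image'])
    return d
def pts(d,mask=None):
    z=d['range_z']; v,u=np.nonzero((z>0)&(mask if mask is not None else True))
    zz=z[v,u]; P=np.c_[(u-d['cx'])/d['fx']*zz,-(v-d['cy'])/d['fy']*zz,-zz]
    T=np.array(d['cam_to_world']); return P@T[:3,:3].T+T[:3,3],u,v
def proj(d,p):
    T=np.linalg.inv(np.array(d['cam_to_world'])); q=T[:3,:3]@np.array(p)+T[:3,3]
    return d['cx']+d['fx']*q[0]/-q[2], d['cy']+d['fy']*q[1]/q[2]
E
python3 - <<'E'
from h import *
o=telemetry.get_obs()
print({k:np.round(v,3) for k,v in o.items()}, env.tip_reach)
for n in ['scene','top','wrist']:
    d=cap(n,n+'0.png'); print(n,d['fx'],d['fy'],d['cx'],d['cy'],np.round(d['cam_to_world'],3).tolist(),[k for k in d])
    for l in ['cap_mid_c','cap_small_c','cap_large_c','neck','tray','cup','bulb','polish','plunger']:
        print(l,[(round(r['confidence'],2),round(r['centre'][1]*640),round(r['centre'][0]*480)) for r in models.landmark_of(n,l)])
E
```

```text
pics
{'time_s': np.float64(0.0), 'qpos': array([-70.125,  18.438,  -4.014,  83.177,   1.294,  78.543,  -3.26 ]), 'joint_velocities': array([-0.066,  0.002,  0.114,  0.016,  0.056,  0.018,  0.031]), 'effort': array([-1.0000e-03, -4.9129e+01, -4.0400e-01, -3.1252e+01, -6.4000e-02,
        4.4000e-02,  0.0000e+00]), 'tool_pos': array([0.212, 0.614, 0.238]), 'tool_rot': array([-177.344,   89.888, -106.411]), 'force': array([-0.343,  0.153, -0.171]), 'wrist_torque': array([-0.04 , -0.038, -0.04 ]), 'grip_width': np.float64(0.087)} 0.017
scene 441.4228819351576 441.4228819351576 307.8823822614525 239.8246009862925 [[-0.906, -0.343, 0.247, 0.771], [0.423, -0.741, 0.522, 0.373], [0.004, 0.578, 0.816, 0.846], [0.0, 0.0, 0.0, 1.0]] ['image', 'range_z', 'fx', 'fy', 'cx', 'cy', 'cam_to_world']
cap_mid_c [(0.76, 357, 331)]
cap_small_c [(0.91, 370, 378)]
cap_large_c [(0.62, 398, 427)]
neck [(0.73, 403, 216), (0.59, 297, 222)]
tray [(0.95, 371, 383)]
cup [(0.56, 246, 351)]
bulb [(0.61, 219, 307)]
polish [(0.9, 241, 165), (0.19, 297, 220)]Traceback (most recent call last):
  File "<stdin>", line 7, in <module>
ValueError: it knows: bulb, cap_large, cap_mid, cap_small, cup, neck, polish, tray
```

```bash
python3 - <<'E'
from h import *
for n in ['scene','top','wrist']:
    d=cap(n,n+'0.png'); print(n,d['fx'],np.round(d['cam_to_world'],3).tolist(),(d['range_z']>0).mean())
    for l in ['cap_mid_c','cap_small_c','cap_large_c','neck','tray','cup','bulb','polish']:
        print(l,[(round(r['confidence'],2),round(r['centre'][1]*640),round(r['centre'][0]*480)) for r in models.landmark_of(n,l)])
E
```

```text
scene 441.4228819351576 [[-0.906, -0.343, 0.247, 0.771], [0.423, -0.741, 0.522, 0.373], [0.004, 0.578, 0.816, 0.846], [0.0, 0.0, 0.0, 1.0]] 0.9958951822916666
cap_mid_c [(0.9, 355, 328)]
cap_small_c [(0.91, 371, 376)]
cap_large_c [(0.92, 403, 428)]
neck [(0.74, 297, 220), (0.57, 405, 218)]
tray [(0.85, 369, 385)]
cup [(0.7, 248, 352)]
bulb [(0.65, 370, 379), (0.61, 220, 307)]
polish [(0.84, 241, 163), (0.69, 356, 329)]
top 504.2159955485083 [[0.03, 0.976, -0.214, 0.303], [-1.0, 0.028, -0.012, -0.089], [-0.006, 0.214, 0.977, 1.287], [0.0, 0.0, 0.0, 1.0]] 0.99609375
cap_mid_c [(0.78, 254, 254)]
cap_small_c [(0.65, 216, 243)]
cap_large_c [(0.89, 179, 246), (0.17, 215, 242)]
neck [(0.74, 354, 250), (0.63, 313, 341)]
tray [(0.89, 216, 253)]
cup [(0.47, 283, 186)]
bulb [(0.6, 327, 180)]
polish [(0.6, 475, 251)]
wrist 381.6164569620724 [[0.327, -0.903, -0.279, 0.134], [0.945, 0.312, 0.098, 0.641], [-0.002, -0.296, 0.955, 0.384], [0.0, 0.0, 0.0, 1.0]] 0.9958203125
cap_mid_c []
cap_small_c []
cap_large_c []
neck []
tray []
cup []
bulb []
polish []
```

View pics/scene0.png

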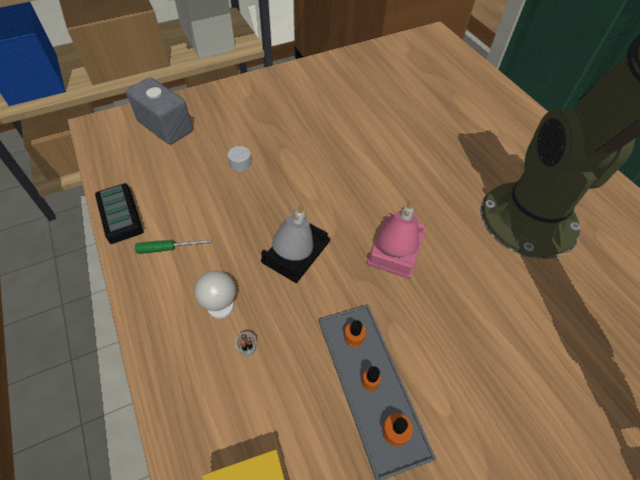

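View pics/top0.png

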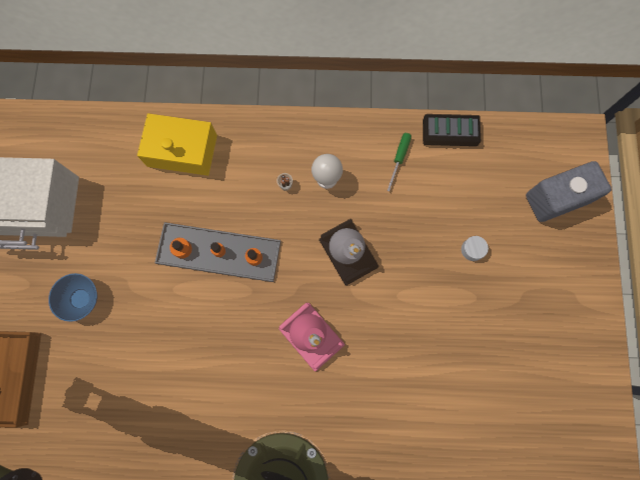

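View pics/wrist0.png

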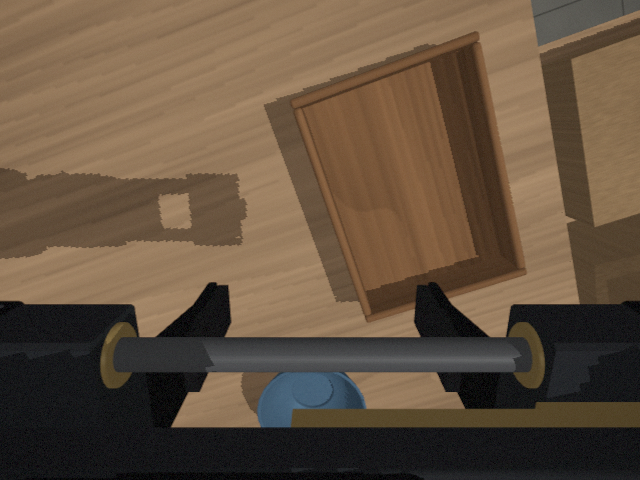

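The scene view shows three caps in the tray at (355,331), (372,378) and (398,428). The steel lamp's neck is at (299,216), with a pink look-alike at (405,214). I'll measure the caps' sizes from depth.

```bash
python3 - <<'E'
from h import *
S=cap('scene'); T=cap('top')
def crop(d,u,v,r,s): 
    im=d['image'][v-r:v+r,u-r:u+r]; return cv2.resize(im,(s,s),interpolation=cv2.INTER_CUBIC)
cv2.imwrite('pics/c1.png',np.hstack([cv2.resize(S['image'][300:460,310:430],(300,400),interpolation=cv2.INTER_CUBIC),crop(S,299,225,50,400)]))
cv2.imwrite('pics/c2.png',np.hstack([cv2.resize(T['image'][215:285,150:290],(400,200),interpolation=cv2.INTER_CUBIC),crop(T,352,250,35,400)[:200*2:1][:400][100:300]]))
for nm,d in (('scene',S),('top',T)):
    hsv=cv2.cvtColor(d['image'],cv2.COLOR_BGR2HSV)
    h,s,v=cv2.split(hsv)
    P,u,vv=pts(d); 
    org=((h<14)&(s>180)&(v>80))
    n,lab,st,c=cv2.connectedComponentsWithStats(org.astype(np.uint8))
    for i in range(1,n):
        if st[i,4]<60: continue
        m=lab==i
        p,_,_=pts(d,m)
        if np.median(p[:,2])>0.3: continue
        print(nm,'orange',np.round(c[i]),st[i,2:5],'lo',np.round(p.min(0),3),'hi',np.round(p.max(0),3))
        b=np.median(p,0)
        q=P[(np.hypot(*(P[:,:2]-b[:2]).T)<0.04)&(P[:,2]>0.055)]
        print('   knob n',len(q),'lo',np.round(q.min(0),3),'hi',np.round(q.max(0),3),'med',np.round(np.median(q,0),3))
        q=q[q[:,2]>0.061]; 
        if len(q): print('   top',len(q),np.round(q.mean(0),4))
E
```

```text
scene orange [354. 336.] [ 20  24 268] lo [0.517 0.075 0.006] hi [0.556 0.113 0.044]
   knob n 118 lo [0.525 0.083 0.055] hi [0.546 0.103 0.069] med [0.537 0.094 0.066]
   top 103 [0.5362 0.0929 0.0659]
scene orange [370. 382.] [ 18  21 167] lo [0.537 0.171 0.008] hi [0.567 0.201 0.048]
   knob n 136 lo [0.541 0.173 0.055] hi [0.562 0.196 0.07 ] med [0.552 0.185 0.066]
   top 120 [0.5516 0.1847 0.0661]
scene orange [396. 431.] [ 29  32 544] lo [0.53  0.258 0.006] hi [0.578 0.304 0.067]
   knob n 162 lo [0.543 0.27  0.055] hi [0.564 0.291 0.07 ] med [0.554 0.281 0.066]
   top 149 [0.5538 0.2805 0.066 ]
top orange [182. 249.] [ 21  20 214] lo [0.527 0.257 0.012] hi [0.574 0.306 0.045]
   knob n 71 lo [0.54  0.271 0.056] hi [0.563 0.293 0.073] med [0.55  0.281 0.067]
   top 67 [0.5506 0.2817 0.0667]
top orange [219. 252.] [14 13 65] lo [0.533 0.17  0.015] hi [0.561 0.202 0.044]
   knob n 69 lo [0.538 0.176 0.055] hi [0.56  0.197 0.071] med [0.549 0.186 0.066]
   top 61 [0.5493 0.1866 0.0662]
top orange [254. 258.] [ 16  17 113] lo [0.514 0.075 0.02 ] hi [0.553 0.113 0.065]
   knob n 65 lo [0.523 0.083 0.055] hi [0.545 0.104 0.071] med [0.534 0.093 0.066]
   top 59 [0.5338 0.094  0.0663]
```

View pics/c1.png

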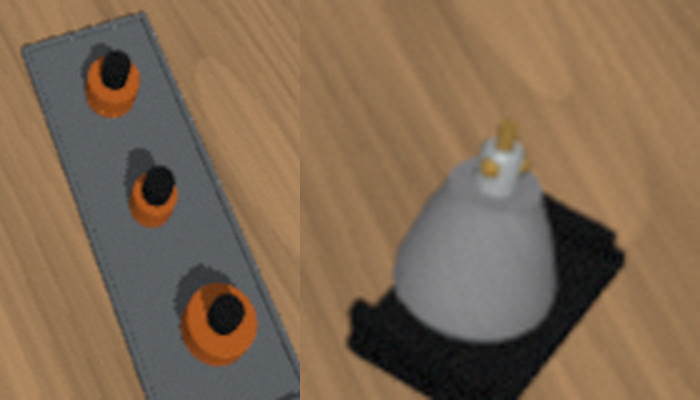

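View pics/c2.png

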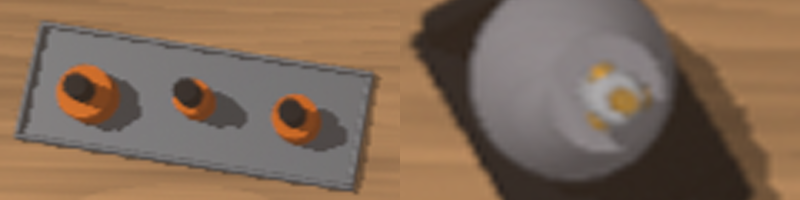

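By measured body width the caps are 39 mm at scene (355,331), 30 mm at (372,378) and 48 mm at (398,428). The 41 mm middle cap is therefore the one at scene (355,331), top (254,256), and the crop confirms it. Its axis is at about (0.535, 0.093). Next I'll measure the neck and the obstacles.

```bash
python3 - <<'E'
from h import *
S=cap('scene'); T=cap('top')
o=telemetry.get_obs(); M=R.from_euler('xyz',o['tool_rot'],degrees=True).as_matrix(); print('tool axes cols\n',M.round(3))
W=cap('wrist'); C=np.array(W['cam_to_world']); print('cam in tool',(M.T@C[:3,:3]).round(3).tolist(),(M.T@(C[:3,3]-o['tool_pos'])).round(4))
for nm,d in (('scene',S),('top',T)):
    P,u,v=pts(d)
    for l in ['neck','bulb','cup','polish','tray']:
        for r in models.masks_of(nm,l)[:2]:
            p,_,_=pts(d,r['pixels']); 
            print(nm,l,round(r['confidence'],2),r['pixels'].sum(),np.percentile(p,[2,50,98],axis=0).round(3).tolist())
# neck top: points by region
    for l in ['steel','pink']:
        pass
    q=P[(P[:,0]>.45)&(P[:,0]<.65)&(P[:,1]>-.2)&(P[:,1]<-.02)&(P[:,2]>.10)]
    hh=q[:,2]; print(nm,len(q),hh.max())
    for a in np.arange(.10,.22,.01):
        s=q[(hh>=a)&(hh<a+.01)]
        if len(s): print(round(a,2),len(s),s.mean(0).round(3),s.min(0).round(3),s.max(0).round(3))
E
```

```text
tool axes cols
 [[ 0.    -0.945  0.327]
 [ 0.     0.327  0.945]
 [-1.    -0.     0.   ]]
cam in tool [[0.002, 0.296, -0.955], [0.0, 0.955, 0.296], [1.0, -0.001, 0.002]] [-0.1447  0.0827  0.    ]
scene neck 0.71 1519 [[0.316, -0.083, 0.051], [0.357, -0.045, 0.087], [0.391, -0.012, 0.133]]
scene cup 0.74 259 [[0.72, 0.003, 0.004], [0.742, 0.025, 0.03], [0.756, 0.041, 0.041]]
scene polish 0.67 444 [[0.549, -0.493, 0.006], [0.577, -0.457, 0.035], [0.602, -0.442, 0.039]]
scene tray 0.96 8400 [[0.488, 0.039, 0.002], [0.557, 0.21, 0.006], [0.614, 0.338, 0.014]]
scene 506 0.14603411853680326
0.1 251 [ 0.556 -0.145  0.105] [ 0.525 -0.18   0.1  ] [ 0.581 -0.123  0.11 ]
0.11 126 [ 0.557 -0.146  0.113] [ 0.535 -0.168  0.11 ] [ 0.573 -0.13   0.12 ]
0.12 70 [ 0.544 -0.153  0.126] [ 0.529 -0.169  0.12 ] [ 0.555 -0.144  0.13 ]
0.13 42 [ 0.543 -0.156  0.133] [ 0.533 -0.162  0.13 ] [ 0.552 -0.148  0.139]
0.14 17 [ 0.537 -0.16   0.142] [ 0.532 -0.164  0.14 ] [ 0.541 -0.156  0.146]
top neck 0.7 1081 [[0.307, -0.092, 0.056], [0.345, -0.053, 0.095], [0.387, -0.013, 0.135]]
top neck 0.56 933 [[0.521, -0.17
[... 378 characters left out ...]
[0.756, 0.044, 0.048]]
top polish 0.9 514 [[0.544, -0.494, 0.004], [0.57, -0.465, 0.034], [0.598, -0.44, 0.04]]
top polish 0.22 1029 [[0.521, -0.18, 0.016], [0.552, -0.14, 0.092], [0.601, -0.101, 0.132]]
top tray 0.8 4424 [[0.485, 0.04, 0.0], [0.546, 0.183, 0.006], [0.609, 0.34, 0.016]]
top 377 0.14608834518351244
0.1 197 [ 0.552 -0.146  0.105] [ 0.523 -0.175  0.1  ] [ 0.579 -0.122  0.11 ]
0.11 85 [ 0.557 -0.145  0.113] [ 0.529 -0.167  0.11 ] [ 0.569 -0.129  0.119]
0.12 57 [ 0.539 -0.155  0.125] [ 0.528 -0.169  0.121] [ 0.555 -0.145  0.13 ]
0.13 25 [ 0.543 -0.153  0.132] [ 0.535 -0.161  0.13 ] [ 0.55  -0.145  0.139]
0.14 13 [ 0.535 -0.16   0.143] [ 0.532 -0.163  0.14 ] [ 0.539 -0.156  0.146]
```

```bash
python3 -m pendant '[[87,[-10,-60,-30],[0.1,0,0]],[87,[-20,-100,-60],[0.2,0,0]],[87,[-20,-135,-85],[0.3,0,0]],[87,[-20,-170,-108],[0.4,0,0]],[87,[-20,-205,-130],[0.5,0,0]],[87,[-20,-240,-153],[0.6,0,0]],[87,[-20,-275,-175],[0.7,0,0]],[87,[-20,-310,-198],[0.8,0,0]],[87,[-20,-345,-220],[0.85,0,0]],[87,[-20,-380,-243],[0.9,0,0]]]'; python3 - <<'E'
from h import *
o=telemetry.get_obs(); M=R.from_euler('xyz',o['tool_rot'],degrees=True).as_matrix(); print(o['time_s'],o['tool_pos'].round(4) if hasattr(o['tool_pos'],'round') else o['tool_pos'],o['qpos']);print(M.round(3)); print((M.T@(np.array([0.54,-0.155,0.25])-o['tool_pos'])).round(3))
E
```

```text
time_s: 3.38
tool_pos: [0.4709, 0.2871, 0.26]
tool_rot: [31.8, 89.9, 51.0]
force: [0.7, 0.7, -0.4]
grip_width: 0.087
3.3833 [0.4709 0.2871 0.26  ] [-48.55216305   5.63935896  15.55688361  96.22094837  -1.56137355
  78.2914219  -13.52487742]
[[ 0.001 -0.329  0.944]
 [ 0.001  0.944  0.329]
 [-1.     0.001  0.001]]
[ 0.01 -0.44 -0.08]
```

```bash
python3 -m pendant '[[87,[0,-35,-6],[0.1,0,0]],[87,[0,-75,-12],[0.2,0,0]],[87,[5,-115,-20],[0.3,0,0]],[87,[10,-155,-28],[0.4,0,0]],[87,[10,-195,-35],[0.5,0,0]],[87,[10,-235,-42],[0.6,0,0]],[87,[10,-275,-50],[0.6,0,0]],[87,[10,-315,-57],[0.6,0,0]],[87,[10,-355,-64],[0.6,0,0]],[87,[10,-395,-72],[0.6,0,0]]]';  python3 -m pendant '[[87,[0,-35,-6],[0,0,0]],[87,[0,-45,-8],[0,0,0]],[87,[0,-45,-8],[0,0,0]],[87,[0,-45,-8],[0,0,0]]]'; python3 - <<'E'
from h import *
o=telemetry.get_obs(); print(o['time_s'],o['qpos'])
W=cap('wrist','w1.png')
for r in models.landmark_of('wrist','neck'): print(r)
E
```

```text
time_s: 4.22
tool_pos: [0.5332, -0.1095, 0.25]
tool_rot: [38.9, 89.9, 23.9]
force: [1.3, -0.1, -1.1]
grip_width: 0.0868
time_s: 4.55
tool_pos: [0.5137, -0.1486, 0.2497]
tool_rot: [77.0, 89.9, 62.0]
force: [0.2, 0.6, -0.5]
grip_width: 0.0872
4.55 [-23.56652076   3.91745338  38.96847275  99.94849345  -2.61210221
  76.99828905   0.8628587 ]
{'centre': [0.3973, 0.1008], 'confidence': 0.9}
{'centre': [0.4721, 0.572], 'confidence': 0.87}
```

View pics/w1.png

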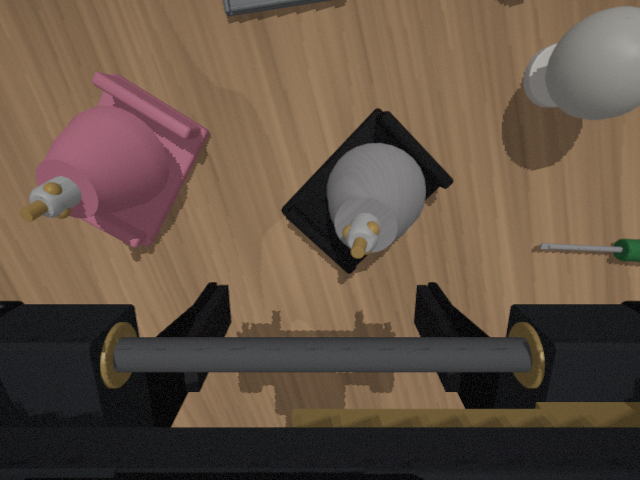

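```bash
cat > fit.py <<'E'
from h import *
from scipy.optimize import least_squares
def sdf(p):  # neck frame signed-ish distance to union surface
    r=np.hypot(p[:,0],p[:,1]); z=p[:,2]
    def cyl(R_,z0,z1):
        dr=r-R_; dz=np.maximum(z0-z,z-z1)
        return np.minimum(np.maximum(dr,dz),0)+np.hypot(np.maximum(dr,0),np.maximum(dz,0))
    return np.minimum(np.minimum(cyl(.025,-.01,0),cyl(.012,-.01,.025)),cyl(.005,.0,.039))
def frame(x):
    n=np.array([x[3],x[4],1.]);n/=np.linalg.norm(n)
    X=np.cross([0,1.,0],n);X/=np.linalg.norm(X)
    return np.c_[X,np.cross(n,X),n]
def fitneck(P,x0,it=4):
    x=np.array(x0,float)
    for _ in range(it):
        q=(P-x[:3])@frame(x)
        r=np.hypot(q[:,0],q[:,1])
        keep=(r<.022)&(q[:,2]>-.003)&(q[:,2]<.043)
        keep&=~((np.abs(q[:,2]-.016)<.0055)&(r>.0125))
        Q=P[keep]
        s=least_squares(lambda y:sdf((Q-y[:3])@frame(y)),x,loss='soft_l1',f_scale=.0015,x_scale=[.01,.01,.01,.1,.1])
        x=s.x
    n=frame(x)[:,2]
    return x,n,len(Q),np.median(np.abs(sdf((Q-x[:3])@frame(x))))
E
python3 - <<'E'
from fit import *
x0=[.556,-.143,.114,-.34,-.1]
ds={n:cap(n) for n in ['wrist','top','scene']}
np.savez('w1.npz',**{k:ds['wrist'][k] for k in ds['wrist']})
for n,d in ds.items():
    P,u,v=pts(d); P=P[(np.linalg.norm(P-np.array(x0[:3]),axis=1)<.07)]
    for g in ([-.34,-.1],[-.3,-.25],[-.35,.1]):
        x,nn,k,e=fitneck(P,x0[:3]+g)
        print(n,x[:3].round(4),nn.round(3),'tilt',np.degrees(np.arccos(nn[2])).round(2),'az',np.degrees(np.arctan2(nn[1],nn[0])).round(1),k,e.round(5))
E
```

```text
wrist [ 0.5423 -0.1456  0.1399] [ 0.747 -0.665  0.   ] tilt 90.0 az -41.7 763 0.00119
wrist [ 0.5504 -0.1372  0.133 ] [-0.481 -0.754  0.448] tilt 63.38 az -122.5 718 0.0015
wrist [ 0.5486 -0.1465  0.1391] [-0.998  0.069  0.   ] tilt 90.0 az 176.0 681 0.00127
top [ 0.556 -0.143  0.114] [-0.32  -0.094  0.943] tilt 19.51 az -163.6 0 nan
top [ 0.556 -0.143  0.114] [-0.279 -0.233  0.931] tilt 21.33 az -140.2 0 nan
top [ 0.556 -0.143  0.114] [-0.329  0.094  0.94 ] tilt 20.0 az 164.1 0 nan
scene [ 0.5468 -0.1393  0.1335] [ 0.039 -0.798  0.601] tilt 53.07 az -87.2 98 0.0011
scene [ 0.5504 -0.1341  0.1189] [-0.398 -0.626  0.671] tilt 47.85 az -122.4 196 0.00189
scene [ 0.5469 -0.1392  0.1336] [ 0.037 -0.799  0.601] tilt 53.09 az -87.3 99 0.00107
  return _methods._mean(a, axis=axis, dtype=dtype,
  ret = ret.dtype.type(ret / rcount)
```

```bash
cat >> fit.py <<'E'
def frame2(f,az,t):
    n=np.array([np.sin(t)*np.cos(az),np.sin(t)*np.sin(az),np.cos(t)])
    return frame([*f,n[0]/n[2],n[1]/n[2]])
def fit4(P,f0,azs,tfree=False):
    best=[]
    for a in azs:
        x=np.array([*f0,np.radians(a),np.radians(20)])
        for it in range(6):
            q=(P-x[:3])@frame2(x[:3],x[3],x[4]); r=np.hypot(q[:,0],q[:,1])
            w=.03 if it<2 else .024
            keep=(r<w-.001)&(q[:,2]>-.004 - (.01 if it<2 else 0))&(q[:,2]<.045)
            keep&=~((np.abs(q[:,2]-.016)<.0055)&(r>.0125)&(r<.018))
            Q=P[keep]
            if len(Q)<30: break
            if tfree and it>3: fun=lambda y:sdf((Q-y[:3])@frame2(y[:3],y[3],y[4])); y0=x
            else:
                fun=lambda y:sdf((Q-y[:3])@frame2(y[:3],y[3],np.radians(20))); y0=x[:4]
            s=least_squares(fun,y0,loss='soft_l1',f_scale=.0015,x_scale=[.01,.01,.01,.3,.1][:len(y0)])
            x[:len(y0)]=s.x
        else:
            best.append((len(Q),np.abs(fun(s.x)).mean(),x.copy()))
    best.sort(key=lambda b:b[1]/b[0]**.5)
    return best
E
python3 - <<'E'
from fit import *
d=dict(np.load('w1.npz'))
cv2.imwrite('pics/w1c.png',cv2.resize(d['image'][120:290,280:460],(720,680//1)[:2],interpolation=cv2.INTER_CUBIC)[:600])
for n,dd in [('wrist',d),('scene',cap('scene'))]:
    P,u,v=pts(dd); P=P[(np.linalg.norm(P-[.55,-.145,.12],axis=1)<.06)&(P[:,2]<.165)]
    print(n,len(P))
    for b in fit4(P,[.556,-.143,.11],range(150,260,15))[:3]: print(b[0],b[1].round(5),b[2][:3].round(4),np.degrees(b[2][3:]).round(1))
E
```

```text
wrist 6427
2280 0.00049 [ 0.5459 -0.1548  0.1044] [210.9  20. ]
2280 0.00049 [ 0.5459 -0.1548  0.1044] [210.9  20. ]
2280 0.00049 [ 0.5459 -0.1548  0.1044] [210.9  20. ]
scene 1011
265 0.00085 [ 0.5464 -0.1567  0.1057] [210.  20.]
265 0.00085 [ 0.5464 -0.1567  0.1057] [210.  20.]
265 0.00085 [ 0.5464 -0.1567  0.1057] [210.  20.]
```

View pics/w1c.png

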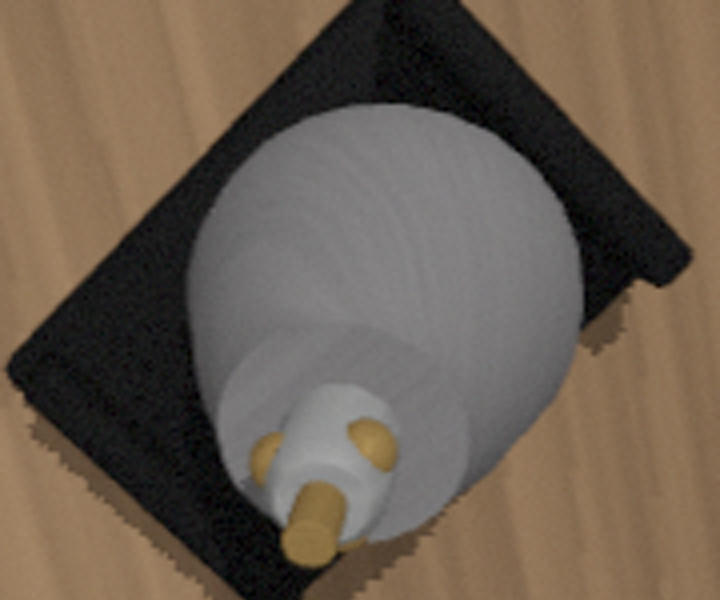

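The fit puts the neck foot at (0.546, -0.155, 0.1045), leaning 20° towards azimuth 211°. The wrist and scene cameras agree within 2 mm. The plunger tip it predicts, (0.535, -0.162, 0.141), matches the cloud. Now I'll go to the cap.

```bash
cat > go.py <<'E'
from h import *
import sys
def rel(p,M2=None):
    o=telemetry.get_obs(); M=R.from_euler('xyz',o['tool_rot'],degrees=True).as_matrix()
    print('t',o['time_s'],'q',np.round(o['qpos'],0),'pos',np.round(o['tool_pos'],4),'F',np.round(o['force'],1),'w',round(float(o['grip_width']),4))
    print('shift mm',(M.T@(np.array(p)-o['tool_pos'])*1000).round(1), 'rotvec',R.from_matrix(M.T@M2).as_rotvec().round(4) if M2 is not None else '')
    return M
E
python3 - <<'E'
from go import *
M=rel([.535,.0935,.18]); print(M.round(4))
E
```

```text
t 4.85 q [-24.   4.  39. 100.  -3.  77.   1.] pos [ 0.5142 -0.1475  0.2495] F [-0.   0.9 -0.2] w 0.087
shift mm [ 69.6 238.2 -41.7] rotvec 
[[ 1.000e-04  2.564e-01  9.666e-01]
 [ 2.000e-04  9.666e-01 -2.564e-01]
 [-1.000e+00  2.000e-04 -0.000e+00]]
```

```bash
python3 -m pendant '[[87,[8,35,-6],[0,0,0]],[87,[15,70,-12],[0,0,0]],[87,[25,105,-18],[0,0,0]],[87,[35,140,-25],[0,0,0]],[87,[45,175,-31],[0,0,0]],[87,[55,210,-37],[0,0,0]],[87,[65,235,-41],[0,0,0]],[87,[70,238,-42],[0,0,0]],[87,[70,238,-42],[0,0,0]],[87,[70,238,-42],[0,0,0]]]'; python3 - <<'E'
from go import *
W=cap('wrist','w2.png'); M=rel([.535,.0935,.058])
P,u,v=pts(W); np.savez('w2.npz',**W)
q=P[np.hypot(P[:,0]-.535,P[:,1]-.0935)<.04]
# circle fit knob top & body
t=q[(q[:,2]>.062)]; print('top',len(t),t.mean(0).round(4),t.min(0).round(4),t.max(0).round(4))
from scipy.optimize import least_squares
def cyl(p,c):
    r=np.hypot(p[:,0]-c[0],p[:,1]-c[1]); z=p[:,2]-c[2]
    f=lambda R_,a,b:(lambda dr,dz:np.minimum(np.maximum(dr,dz),0)+np.hypot(np.maximum(dr,0),np.maximum(dz,0)))(r-R_,np.maximum(a-z,z-b))
    return np.minimum(f(.0205,0,.033),f(.011,.03,.061))
k=q[q[:,2]>.012]
s=least_squares(lambda c:cyl(k,c),[.535,.0935,.005],loss='soft_l1',f_scale=.001); print(s.x.round(4),np.abs(cyl(k,s.x)).mean().round(5))
print((M.T@(np.array([s.x[0],s.x[1],.059])-telemetry.get_obs()['tool_pos'])*1000).round(1))
E
```

```text
time_s: 5.68
tool_pos: [0.5346, 0.0913, 0.1794]
tool_rot: [-100.9, 89.9, -115.9]
force: [-0.2, -0.5, 1.2]
grip_width: 0.087
t 5.7333 q [-38.   8.  27. 104.  -4.  69. -24.] pos [0.535  0.0904 0.1799] F [ 0.1 -0.2 -0.7] w 0.0869
shift mm [121.9   3.1  -0.9] rotvec 
top 32060 [0.5426 0.1163 0.259 ] [0.5072 0.0829 0.062 ] [0.5731 0.1301 0.2774]
[0.5419 0.1131 0.2128] 0.01767
[120.9  23.8   0.7]
```

View pics/w2.png

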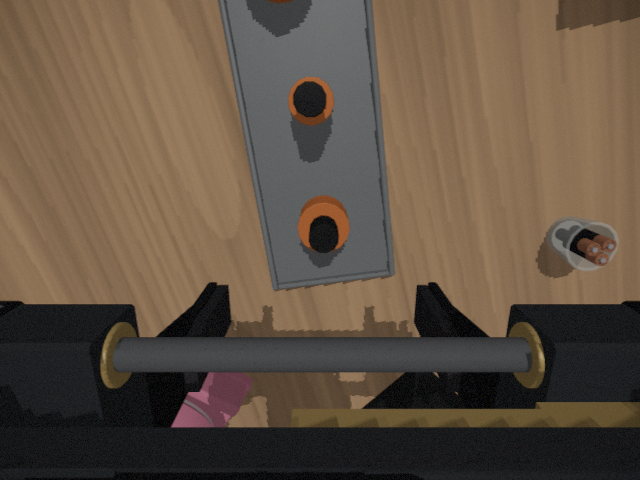

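```bash
cat >> fit.py <<'E'
def capsdf(q,lat=0): 
    r=np.hypot(q[:,0],q[:,1]); z=q[:,2]
    f=lambda R_,a,b:(lambda dr,dz:np.minimum(np.maximum(dr,dz),0)+np.hypot(np.maximum(dr,0),np.maximum(dz,0)))(r-R_,np.maximum(a-z,z-b))
    return np.minimum(f(.0205,0,.033),f(.011,.03,.061))
E
python3 - <<'E'
from fit import *
W=dict(np.load('w2.npz')); P,u,v=pts(W)
q=P[(np.hypot(P[:,0]-.535,P[:,1]-.0935)<.035)&(P[:,2]>.014)&(P[:,2]<.075)]
s=least_squares(lambda c:capsdf(q-c),[.535,.0935,.005],loss='soft_l1',f_scale=.001); print(len(q),s.x.round(4),np.abs(capsdf(q-s.x)).mean().round(5))
from go import rel
rel([s.x[0],s.x[1],.0585])
E
```

```text
2260 [0.5347 0.093  0.0047] 0.00045
t 5.7333 q [-38.   8.  27. 104.  -4.  69. -24.] pos [0.535  0.0904 0.1799] F [ 0.1 -0.2 -0.7] w 0.0869
shift mm [121.4   2.5  -1.1] rotvec
```

```bash
python3 -m pendant '[[60,[35,1,-1],[0,0,0]],[50,[70,2,-1],[0,0,0]],[45,[95,2.5,-1],[0,0,0]],[45,[112,2.5,-1],[0,0,0]],[45,[121,2.5,-1],[0,0,0]],[45,[121,2.5,-1],[0,0,0]],[45,[121,2.5,-1],[0,0,0]]]'; python3 - <<'E'
from go import *
rel([.5347,.093,.0585])
E
```

```text
time_s: 6.32
tool_pos: [0.5352, 0.0934, 0.0595]
tool_rot: [17.1, 89.9, 2.0]
force: [0.4, 0.4, 0.6]
grip_width: 0.0493
t 6.3167 q [-36.  16.  26. 111.  -8.  56. -21.] pos [0.5352 0.0934 0.0595] F [0.4 0.4 0.6] w 0.0493
shift mm [ 1.  -0.6 -0.4] rotvec
```

```bash
python3 -m pendant '[[30,[0,0,0],[0,0,0]],[20,[0,0,0],[0,0,0]],[10,[0,0,0],[0,0,0]],[5,[0,0,0],[0,0,0]],[5,[0,0,0],[0,0,0]],[5,[0,0,0],[0,0,0]]]' 55; python3 -m pendant '[[0,[-5,0,0],[0,0,0]],[0,[-20,0,0],[0,0,0]],[0,[-40,0,0],[0,0,0]],[0,[-75,0,0],[0,0,0]],[0,[-110,0,0],[0,0,0]],[0,[-140,0,0],[0,0,0]],[0,[-165,0,0],[0,0,0]],[0,[-165,0,0],[0,0,0]],[0,[-165,0,0],[0,0,0]]]'; python3 - <<'E'
from go import *
W=cap('wrist','w3.png'); np.savez('w3.npz',**W); cap('scene','s3.png')
rel([.5347,.093,.0585])
E
```

```text
time_s: 6.82
tool_pos: [0.5348, 0.0946, 0.0591]
tool_rot: [42.1, 89.9, 27.1]
force: [0.2, 0.2, 1.8]
grip_width: 0.0206
time_s: 7.57
tool_pos: [0.5352, 0.0946, 0.2253]
tool_rot: [40.2, 89.8, 25.2]
force: [-1.1, -0.7, -0.2]
grip_width: 0.021
t 7.6667 q [-38.   6.  28. 101.  -3.  74. -25.] pos [0.5337 0.0944 0.2226] F [-0.4  0.1  0.3] w 0.0208
shift mm [164.1  -0.9   1.6] rotvec
```

View pics/w3.png

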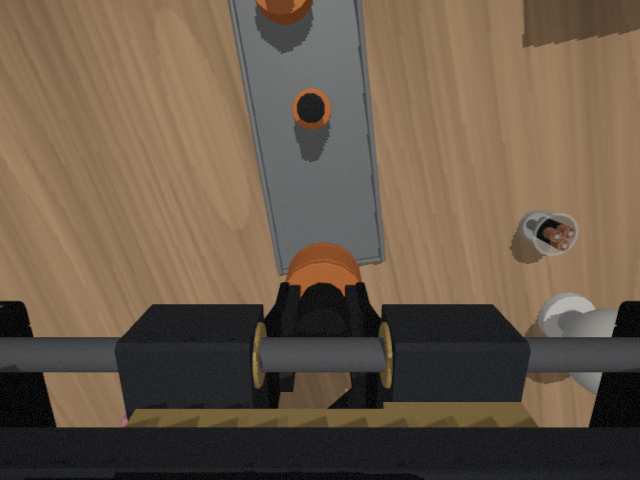

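```bash
cat >> fit.py <<'E'
Ctool=np.eye(4); 
Ctool[:3,:3]=[[0.002,0.296,-0.955],[0,0.955,0.296],[1,-0.001,0.002]]; Ctool[:3,3]=[-.1447,.0827,0]
def tooltf():
    W0=None
def ptscam(d,mask):
    z=d['range_z']; v,u=np.nonzero((z>0)&mask); zz=z[v,u]
    return np.c_[(u-d['cx'])/d['fx']*zz,-(v-d['cy'])/d['fy']*zz,-zz]
def orange(d):
    h,s,v=cv2.split(cv2.cvtColor(d['image'],cv2.COLOR_BGR2HSV))
    return (h<14)&(s>170)&(v>60)
def axframe(a,b): # cap z = -x tool, tilted by a (toward y), b (toward z)
    n=np.array([-1,a,b]);n/=np.linalg.norm(n)
    X=np.cross([0,1.,0],n);X/=np.linalg.norm(X)
    return np.c_[X,np.cross(n,X),n]
def fitcap_tool(d,depth0=.054,free=True):
    U,_,Vt=np.linalg.svd(Ctool[:3,:3]); Rt=U@Vt
    m=orange(d); m[:180]=False; m[:,:230]=False; m[:,420:]=False
    m=cv2.erode(m.astype(np.uint8),np.ones((3,3)))>0
    Q=ptscam(d,m)@Rt.T+Ctool[:3,3]
    Q=Q[(Q[:,0]>0)&(Q[:,0]<.08)&(np.abs(Q[:,1])<.03)&(np.abs(Q[:,2])<.03)]
    n=5 if free else 3
    f=lambda y:capsdf((Q-np.r_[y[:3]])@axframe(*(y[3:] if n==5 else (0,0))))
    s=least_squares(f,[depth0,0,0,0,0][:n],loss='soft_l1',f_scale=.001,x_scale=[.01,.01,.01,.1,.1][:n])
    J=s.jac; cov=np.linalg.inv(J.T@J)*.0005**2
    return s.x,len(Q),np.abs(f(s.x)).mean(),np.sqrt(np.diag(cov))
E
python3 - <<'E'
from fit import *
d=dict(np.load('w3.npz'))
for fr in (True,False):
    x,n,e,sd=fitcap_tool(d,free=fr); print(x.round(4),n,e.round(5),sd.round(5))
E
```

```text
[ 0.0544 -0.0004  0.0005 -0.0027 -0.0144] 1701 0.0003 [4.00e-05 5.00e-05 6.00e-05 2.31e-03 2.30e-03]Traceback (most recent call last):
  File "<stdin>", line 4, in <module>
  File "fit.py", line 74, in fitcap_tool
    s=least_squares(f,[depth0,0,0,0,0][:n],loss='soft_l1',f_scale=.001,x_scale=[.01,.01,.01,.1,.1][:n])
    return func(*args, **kwargs)
    vector_fun = VectorFunction(
        fun_wrapped,
    ...<6 lines>...
        workers=workers
    )
    self._update_fun()
    ~~~~~~~~~~~~~~~~^^
    self.f = self.fun_wrapped(xp_copy(self.x))
             ~~~~~~~~~~~~~~~~^^^^^^^^^^^^^^^^^
    return np.atleast_1d(self.fun(x))
                         ~~~~~~~~^^^
    return self.f(x, *self.args, **self.kwargs)
           ~~~~~~^^^^^^^^^^^^^^^^^^^^^^^^^^^^^^
  File "fit.py", line 73, in <lambda>
    f=lambda y:capsdf((Q-np.r_[y[:3]])@axframe(*(y[3:] if n==5 else (0,0))))
                                       ~~~~~~~^^^^^^^^^^^^^^^^^^^^^^^^^^^^^
  File "fit.py", line 63, in axframe
    n=np.array([-1,a,b]);n/=np.linalg.norm(n)
                         ^^^^^^^^^^^^^^^^^^^^
numpy._core._exceptions._UFuncOutputCastingError: Cannot cast ufunc 'divide' output from dtype('float64') to dtype('int64') with casting rule 'same_kind'
```

The cap sits coaxial in the jaws: offset under 0.5 mm, tilt under 1°, mouth 54.4 mm ahead of the TCP. In the wrist view it is at (323,275). Next is the pre-insertion pose on the neck axis.

```bash
sed -i 's/np.array(\[-1,a,b\])/np.array([-1.,a,b])/' fit.py; cat >> go.py <<'E'
def down2n(n,M):
    # minimal rotation taking current tool x to -n
    a=M[:,0]; b=-np.array(n); ax=np.cross(a,b); s=np.linalg.norm(ax); 
    return R.from_rotvec(ax/s*np.arctan2(s,a@b)).as_matrix()@M if s>1e-9 else M
E
python3 - <<'E'
from fit import *
from go import *
d=dict(np.load('w1.npz')); P,u,v=pts(d); P=P[(np.linalg.norm(P-[.55,-.145,.12],axis=1)<.06)&(P[:,2]<.165)]
b=fit4(P,[.546,-.155,.105],[210],True)[0]; print('free tilt',b[2][:3].round(4),np.degrees(b[2][3:]))
t,a=np.radians([20,210.9]); n=np.array([np.sin(t)*np.cos(a),np.sin(t)*np.sin(a),np.cos(t)])
f=np.array([.5459,-.1548,.1044])
M=rel([0,0,0]); rel(f+.165*n,down2n(n,M))
E
```

```text
free tilt [ 0.5459 -0.1548  0.1044] [210.85150918  19.93845242]
t 7.6667 q [-38.   6.  28. 101.  -3.  74. -25.] pos [0.5337 0.0944 0.2226] F [-0.4  0.1  0.3] w 0.0208
shift mm [ 223.5 -229.1 -490.7] rotvec 
t 7.6667 q [-38.   6.  28. 101.  -3.  74. -25.] pos [0.5337 0.0944 0.2226] F [-0.4  0.1  0.3] w 0.0208
shift mm [ -36.7 -278.    37. ] rotvec [ 0.     -0.2445  0.2515]
```

```bash
python3 -m pendant '[[0,[-10,-35,5],[0,-0.03,0.03]],[0,[-18,-70,10],[0,-0.06,0.06]],[0,[-25,-105,15],[0,-0.1,0.1]],[0,[-31,-140,20],[0,-0.13,0.13]],[0,[-37,-175,25],[0,-0.16,0.165]],[0,[-37,-210,29],[0,-0.19,0.2]],[0,[-37,-245,33],[0,-0.22,0.23]],[0,[-37,-270,36],[0,-0.2445,0.2515]],[0,[-37,-278,37],[0,-0.2445,0.2515]],[0,[-37,-278,37],[0,-0.2445,0.2515]]]';  python3 -m pendant '[[0,[0,0,0],[0,0,0]],[0,[0,0,0],[0,0,0]],[0,[0,0,0],[0,0,0]]]'; python3 - <<'E'
from fit import *
from go import *
W=cap('wrist','w4.png'); np.savez('w4.npz',**W)
M=rel([0,0,0]); print('x',M[:,0].round(4))
print(fitcap_tool(W))
P,u,v=pts(W); P=P[(np.linalg.norm(P-[.54,-.155,.12],axis=1)<.06)&(P[:,2]<.165)]; print(len(P))
b=fit4(P,[.546,-.155,.105],[210],True)[0]; print('free tilt',b[0],b[1],b[2][:3].round(4),np.degrees(b[2][3:]))
E
```

```text
time_s: 8.5
tool_pos: [0.4965, -0.1866, 0.2591]
tool_rot: [46.1, 70.0, 30.7]
force: [0.9, -0.8, -0.4]
grip_width: 0.0208
time_s: 8.75
tool_pos: [0.4986, -0.1813, 0.2599]
tool_rot: [45.9, 70.0, 31.1]
force: [0.1, 0.4, -1.0]
grip_width: 0.0209
t 8.8 q [-25.  -9.  49. 110. -10.  65.  13.] pos [ 0.4986 -0.1816  0.2601] F [ 0.3  0.4 -0.8] w 0.0208
shift mm [ 130.1   -1.4 -576.5] rotvec 
x [ 0.2935  0.1767 -0.9395]
(array([ 0.05436642, -0.00039714,  0.0004183 , -0.00170694, -0.01278679]), 2012, np.float64(0.00031258700751477707), array([3.58648986e-05, 4.70612245e-05, 5.49937275e-05, 2.16003721e-03,
       2.10878926e-03]))
4539
free tilt 1917 0.0005677434391307092 [ 0.5459 -0.1549  0.1043] [211.16123848  20.01355243]
```

View pics/w4.png

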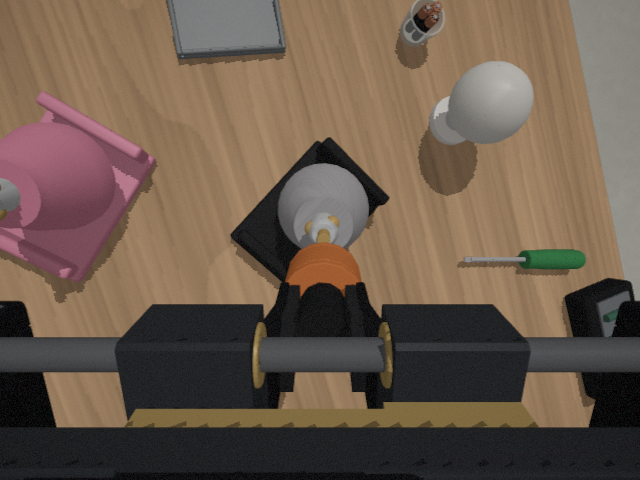

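```bash
cat > al.py <<'E'
from fit import *
def align(W):
    U,_,Vt=np.linalg.svd(Ctool[:3,:3]); Rt=U@Vt
    C=np.array(W['cam_to_world']); P,u,v=pts(W); P=P[(np.linalg.norm(P-[.54,-.155,.12],axis=1)<.06)&(P[:,2]<.165)]
    b=fit4(P,[.546,-.155,.105],[210],True)[0]; x=b[2]; F=frame2(x[:3],x[3],x[4])
    tt=lambda p:Rt@(C[:3,:3].T@(p-C[:3,3]))+Ctool[:3,3]
    foot=tt(x[:3]); n=Rt@C[:3,:3].T@F[:,2]
    c=fitcap_tool(W)[0]
    print('foot',x[:3].round(4),'tool:',(foot*1000).round(2),'n tool',n.round(4),'cap',c.round(4))
    return foot,n,c
E
python3 - <<'E'
from al import *
W=dict(np.load('w4.npz')); f,n,c=align(W)
s=(c[0]-f[0])/n[0]; q=f+n*s
print('neck axis at mouth',(q*1000).round(2),'cap mouth',(c[:3]*1000).round(2),'height above foot',s*1000)
E
```

```text
foot [ 0.5459 -0.1549  0.1043] tool: [165.13  -1.44   0.34] n tool [-1.     -0.0022  0.0011] cap [ 0.0544 -0.0004  0.0004 -0.0017 -0.0128]
neck axis at mouth [54.37 -1.69  0.46] cap mouth [54.37 -0.4   0.42] height above foot 110.75929783282663
```

```bash
python3 -m pendant '[[0,[15,-1.1,0],[0,0,0]],[0,[35,-1.1,0],[0,0,0]],[0,[55,-1.1,0],[0,0,0]],[0,[65,-1.1,0],[0,0,0]],[0,[71,-1.1,0],[0,0,0]],[0,[72,-1.1,0],[0,0,0]],[0,[72,-1.1,0],[0,0,0]],[0,[72,-1.1,0],[0,0,0]]]'; python3 - <<'E'
from al import *
from go import rel
W=cap('wrist','w5.png'); S=cap('scene','s5.png')
t,a=np.radians([20,211]); n=np.array([np.sin(t)*np.cos(a),np.sin(t)*np.sin(a),np.cos(t)])
f0=np.array([.5459,-.1549,.1043])
M=rel(f0+n*.0544); print('x',M[:,0].round(4),-n.round(4))
U,_,Vt=np.linalg.svd(Ctool[:3,:3]); Rt=U@Vt
C=np.array(W['cam_to_world'])
print('foot in tool via cam', ((Rt@(C[:3,:3].T@(f0-C[:3,3]))+Ctool[:3,3])*1000).round(2), fitcap_tool(W)[0].round(4))
cv2.imwrite('pics/s5c.png',cv2.resize(S['image'][150:290,220:380],(800,600)[:2],interpolation=cv2.INTER_CUBIC))
E
```

```text
time_s: 9.47
tool_pos: [0.5196, -0.1724, 0.1936]
tool_rot: [45.7, 69.8, 30.6]
force: [-0.1, 0.6, 0.9]
grip_width: 0.0209
t 9.5667 q [-26.  -2.  52. 114. -18.  58.  19.] pos [ 0.5196 -0.1725  0.1937] F [ 0.8 -0.8 -0.7] w 0.0206
shift mm [40.4  0.4 -1.9] rotvec 
x [ 0.2969  0.1759 -0.9386] [ 0.2932  0.1762 -0.9397]
foot in tool via cam [95.08  1.7  -1.27] [ 0.0544 -0.0003  0.0004 -0.0039 -0.0123]
```

View pics/s5c.png

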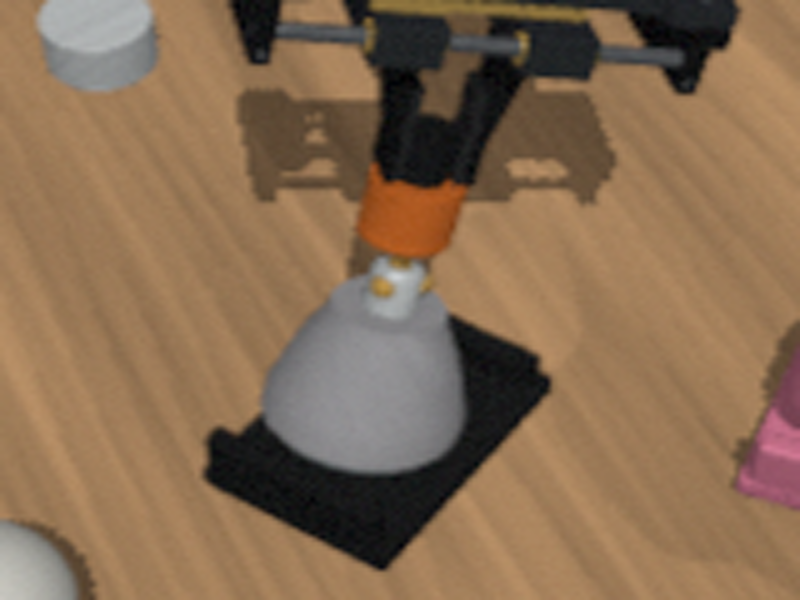

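View pics/w5.png

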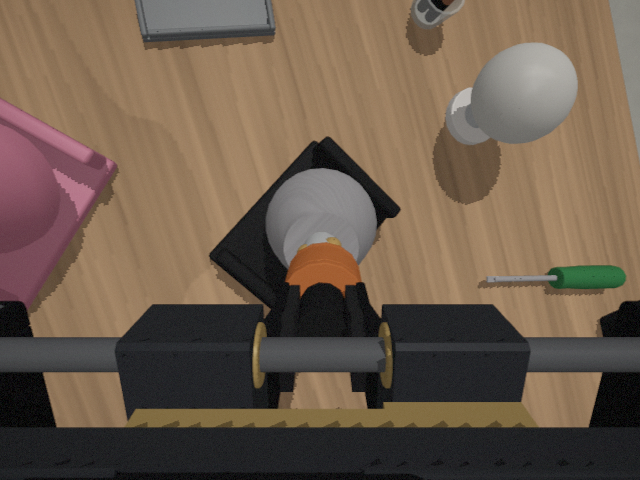

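```bash
python3 -m pendant '[[0,[0,0,0],[0,0,0]],[0,[0,0,0],[0,0,0]],[0,[0,0,0],[0,0,0]],[0,[0,0,0],[0,0,0]]]'; cat > al2.py <<'E'
from al import *
from go import rel
t,a=np.radians([20,211]); n=np.array([np.sin(t)*np.cos(a),np.sin(t)*np.sin(a),np.cos(t)])
f0=np.array([.5459,-.1549,.1043])
U,_,Vt=np.linalg.svd(Ctool[:3,:3]); Rt=U@Vt
def check(N=3,refit=True):
    for i in range(N):
        W=cap('wrist'); C=np.array(W['cam_to_world'])
        tt=lambda p:(Rt@(C[:3,:3].T@(p-C[:3,3]))+Ctool[:3,3])*1000
        M=rel(f0+n*.0544)
        print('  foot(stored) in tool via cam', tt(f0).round(2),'n',(Rt@C[:3,:3].T@n).round(4))
        if refit:
            m=~(cv2.dilate(orange(W).astype(np.uint8),np.ones((7,7)))>0)
            P,u,v=pts(W,m); q=(P-f0)@frame2(f0,a,t); r=np.hypot(q[:,0],q[:,1])
            P=P[(q[:,2]>-.004)&(q[:,2]<.03)&(r<.023)&~((np.abs(q[:,2]-.016)<.0055)&(r>.0125)&(r<.018))]
            F=frame2(f0,a,t)
            s=least_squares(lambda y:sdf((P-f0)@F-y),[0,0,0],loss='soft_l1',f_scale=.001,x_scale=.01)
            print('  refit foot world shift mm',(F@s.x*1000).round(2),len(P),'in tool',tt(f0+F@s.x).round(2),'cap',fitcap_tool(W)[0].round(4))
E
python3 -c "
from al2 import *
check()"
```

```text
time_s: 9.9
tool_pos: [0.5192, -0.1722, 0.1929]
tool_rot: [45.8, 69.9, 30.8]
force: [-0.1, 0.5, -0.1]
grip_width: 0.0208
t 9.95 q [-26.  -2.  52. 114. -18.  58.  19.] pos [ 0.5192 -0.1721  0.1928] F [ 0.7 -0.1  0.1] w 0.0212
shift mm [39.6  0.3 -1.1] rotvec 
  foot(stored) in tool via cam [94.44  1.68 -0.51] n [-1.     -0.0014  0.0032]
  refit foot world shift mm [0.17 0.27 0.13] 1447 in tool [94.42  2.01 -0.4 ] cap [ 0.0544 -0.0003  0.0004 -0.0045 -0.015 ]
t 10.0 q [-26.  -2.  52. 114. -18.  58.  19.] pos [ 0.5192 -0.1721  0.1927] F [-0.3  0.2 -0.1] w 0.0208
shift mm [39.6  0.3 -1.1] rotvec 
  foot(stored) in tool via cam [94.37  1.68 -0.45] n [-1.     -0.0015  0.0031]
  refit foot world shift mm [0.21 0.25 0.13] 1439 in tool [94.36  2.   -0.29] cap [ 0.0544 -0.0003  0.0004 -0.0057 -0.0139]
t 10.05 q [-26.  -2.  52. 114. -18.  58.  19.] pos [ 0.5192 -0.1721  0.1927] F [ 0.4  1.1 -0.4] w 0.0206
shift mm [39.5  0.3 -1. ] rotvec 
  foot(stored) in tool via cam [94.32  1.68 -0.41] n [-1.     -0.0015  0.003 ]
  refit foot world shift mm [0.18 0.28 0.14] 1441 in tool [94.3   2.02 -0.29] cap [ 0.0544 -0.0004  0.0004 -0.0037 -0.012 ]
```

```bash
python3 -c "
from al2 import *
for i in range(2):
    W=cap('wrist'); C=np.array(W['cam_to_world']); o=telemetry.get_obs(); M=R.from_euler('xyz',o['tool_rot'],degrees=True).as_matrix()
    print((M.T@C[:3,:3]).round(4).tolist(),(M.T@(C[:3,3]-o['tool_pos'])).round(4), o['tool_rot'])
"
```

```text
[[0.0013, 0.298, -0.9546], [0.0002, 0.9546, 0.298], [1.0, -0.0006, 0.0012]] [-0.1449  0.0818 -0.001 ] [45.81211843 69.89765451 30.79942831]
[[0.0013, 0.298, -0.9546], [0.0002, 0.9546, 0.298], [1.0, -0.0006, 0.0012]] [-0.1449  0.0818 -0.001 ] [45.81492733 69.90017073 30.80317212]
```

```bash
python3 -m pendant '[[0,[0,1.2,-0.4],[0,0,0]],[0,[0,2.2,-0.8],[0,0,0]],[0,[0,2.2,-0.8],[0,0,0]],[0,[0,2.2,-0.8],[0,0,0]],[0,[0,2.2,-0.8],[0,0,0]],[0,[0,2.2,-0.8],[0,0,0]]]'; python3 -c "
from al2 import *
check(2)
W=cap('wrist','w6.png'); S=cap('scene')
# scene-based check
for nm,d in (('scene',S),('wrist',W)):
    P,_,_=pts(d,cv2.erode(orange(d).astype(np.uint8),np.ones((2,2)))>0); F=frame2(f0,a,t); q=(P-f0)@F
    q=q[(np.hypot(q[:,0],q[:,1])<.035)&(q[:,2]>.02)&(q[:,2]<.085)]
    s=least_squares(lambda y:capsdf(q-y),[0,0,.04],loss='soft_l1',f_scale=.001,x_scale=.01)
    m=~(cv2.dilate(orange(d).astype(np.uint8),np.ones((5,5)))>0)
    P,u,v=pts(d,m); k=(P-f0)@F; r=np.hypot(k[:,0],k[:,1])
    k=k[(k[:,2]>-.004)&(k[:,2]<.03)&(r<.023)&~((np.abs(k[:,2]-.016)<.0055)&(r>.0125)&(r<.018))]
    s2=least_squares(lambda y:sdf(k-y),[0,0,0],loss='soft_l1',f_scale=.001,x_scale=.01)
    M=R.from_euler('xyz',telemetry.get_obs()['tool_rot'],degrees=True).as_matrix()
    print(nm,'cap in neck frame mm',(s.x*1000).round(2),len(q),'neck',(s2.x*1000).round(2),len(k),'neck-cap in tool',(M.T@F@(s2.x-s.x)*1000).round(2))
"
```

```text
time_s: 10.65
tool_pos: [0.519, -0.1698, 0.193]
tool_rot: [45.8, 69.9, 30.8]
force: [-0.3, 1.0, -0.7]
grip_width: 0.0206
t 10.7 q [-26.  -3.  52. 114. -17.  58.  19.] pos [ 0.5189 -0.1698  0.193 ] F [ 0.2 -0.4 -0.8] w 0.0207
shift mm [39.5 -1.8 -0.3] rotvec 
  foot(stored) in tool via cam [94.27 -0.49  0.4 ] n [-1.     -0.0016  0.0029]
  refit foot world shift mm [0.23 0.26 0.18] 1267 in tool [94.22 -0.15  0.59] cap [ 0.0544 -0.0004  0.0004 -0.0033 -0.0108]
t 10.75 q [-26.  -3.  52. 114. -17.  58.  19.] pos [ 0.5189 -0.1698  0.193 ] F [0.7 0.9 0.2] w 0.0207
shift mm [39.5 -1.8 -0.2] rotvec 
  foot(stored) in tool via cam [94.27 -0.47  0.4 ] n [-1.     -0.0016  0.0029]
  refit foot world shift mm [0.17 0.32 0.15] 1274 in tool [94.24 -0.1   0.5 ] cap [ 0.0544 -0.0004  0.0004 -0.0032 -0.0127]
scene cap in neck frame mm [ 0.48 -1.03 41.45] 270 neck [ 1.   -1.27  1.33] 219 neck-cap in tool [40.11 -0.11  0.48]
wrist cap in neck frame mm [-0.4   0.25 39.85] 2237 neck [0.2  0.31 0.03] 1368 neck-cap in tool [39.82  0.21  0.48]
```

Wrist and scene cameras both put the cap within 0.5 mm of the neck axis, with its mouth about 40 mm above the shoulder. I'll advance gently onto the neck.

```bash
python3 -m pendant '[[0,[4,0.1,0.2],[0,0,0]],[0,[8,0.1,0.2],[0,0,0]],[0,[12,0.1,0.2],[0,0,0]],[0,[15,0.1,0.2],[0,0,0]],[0,[17,0.1,0.2],[0,0,0]],[0,[19,0.1,0.2],[0,0,0]],[0,[19,0.1,0.2],[0,0,0]],[0,[19,0.1,0.2],[0,0,0]]]'; python3 -c "
from al2 import *
check(2)
S=cap('scene');cv2.imwrite('pics/s7c.png',cv2.resize(S['image'][150:290,220:380],(800,600)[:2],interpolation=cv2.INTER_CUBIC))"
```

```text
time_s: 11.52
tool_pos: [0.5247, -0.1664, 0.1751]
tool_rot: [45.8, 69.9, 30.8]
force: [-0.6, -0.5, 0.2]
grip_width: 0.0208
t 11.5667 q [-26.  -0.  52. 115. -20.  56.  21.] pos [ 0.5248 -0.1665  0.1753] F [-0.7 -0.2  0.2] w 0.0207
shift mm [20.5 -1.9 -0.5] rotvec 
  foot(stored) in tool via cam [75.18 -0.57  0.26] n [-1.     -0.0018  0.0027]
  refit foot world shift mm [-0.   -0.    0.02] 859 in tool [75.17 -0.57  0.26] cap [ 0.0544 -0.0003  0.0004 -0.0035 -0.0139]
t 11.6167 q [-26.  -0.  52. 115. -20.  56.  21.] pos [ 0.5248 -0.1665  0.1754] F [-0.7  0.2 -0.6] w 0.021
shift mm [20.6 -1.9 -0.6] rotvec 
  foot(stored) in tool via cam [75.31 -0.58  0.17] n [-1.     -0.0017  0.003 ]
  refit foot world shift mm [ 0.  0. -0.] 862 in tool [75.31 -0.58  0.17] cap [ 0.0544 -0.0003  0.0004 -0.0057 -0.0121]
```

View pics/s7c.png

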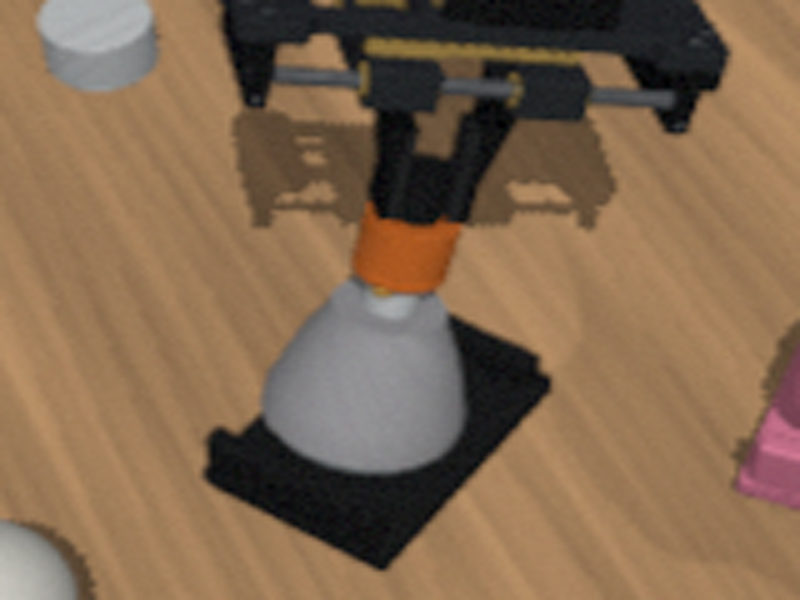

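Cap is over the neck end, mouth about 21 mm above the shoulder, with no side force. Now I'll press past the catches.

```bash
python3 -m pendant '[[0,[3,0,0],[0,0,0]],[0,[6,0,0],[0,0,0]],[0,[9,0,0],[0,0,0]],[0,[11,0,0],[0,0,0]],[0,[13,0,0],[0,0,0]],[0,[15,0,0],[0,0,0]],[0,[17,0,0],[0,0,0]],[0,[18,0,0],[0,0,0]],[0,[18,0,0],[0,0,0]]]' 60; python3 -c "
from al2 import *
check(1,False)
print(fitcap_tool(cap('wrist','w8.png')))
print('axial F',telemetry.get_obs()['force']@n)
S=cap('scene');cv2.imwrite('pics/s8c.png',cv2.resize(S['image'][150:290,220:380],(800,600)[:2],interpolation=cv2.INTER_CUBIC))"
```

```text
time_s: 12.42
tool_pos: [0.5304, -0.1635, 0.1588]
tool_rot: [45.8, 69.9, 30.7]
force: [-3.9, -1.5, 8.6]
grip_width: 0.0206
t 12.4667 q [-26.   2.  52. 115. -23.  54.  23.] pos [ 0.5304 -0.1635  0.1589] F [-2.9 -0.2  6.5] w 0.0205
shift mm [ 3.  -1.9 -1. ] rotvec 
  foot(stored) in tool via cam [57.65 -0.6  -0.32] n [-1.     -0.0015  0.0036]
(array([ 0.05443568, -0.00025093,  0.00046016, -0.00708409, -0.01569073]), 1768, np.float64(0.0003138953443360335), array([3.93681398e-05, 5.23829786e-05, 6.00171573e-05, 2.39341351e-03,
       2.27433589e-03]))
axial F 7.5307326529325636
```

View pics/s8c.png

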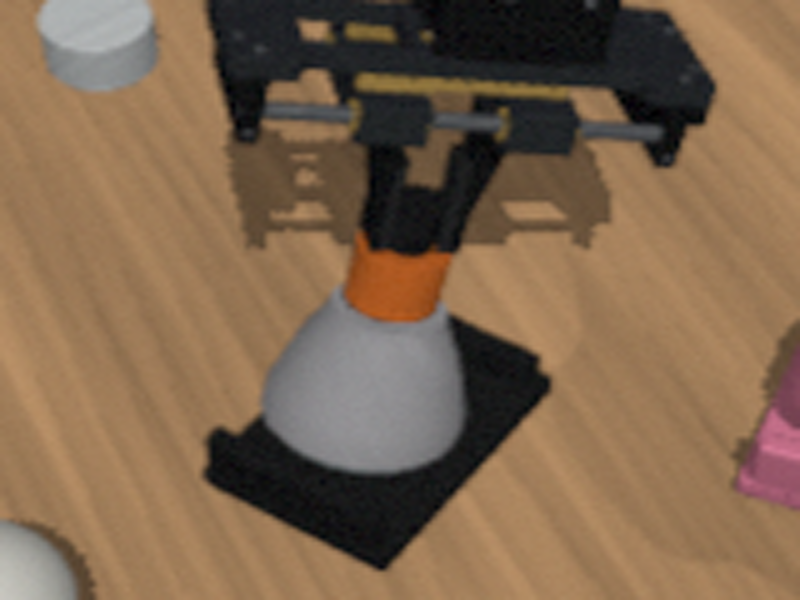

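```bash
python3 -m pendant '[[0,[1,0,0],[0,0,0]],[0,[2,0,0],[0,0,0]],[0,[3,0,0],[0,0,0]],[0,[4,0,0],[0,0,0]],[0,[4,0,0],[0,0,0]],[0,[4,0,0],[0,0,0]]]' 60; python3 -c "
from al2 import *
check(1,False)
print(fitcap_tool(cap('wrist','w9.png'))[0])
F=telemetry.get_obs()['force'];print('axial F',F@n,np.linalg.norm(F-n*(F@n)))"
```

```text
time_s: 13.07
tool_pos: [0.5314, -0.163, 0.156]
tool_rot: [45.9, 69.8, 30.9]
force: [-7.8, -0.8, 13.2]
grip_width: 0.0206
t 13.1167 q [-26.   3.  52. 115. -23.  54.  23.] pos [ 0.5314 -0.163   0.156 ] F [-6.9 -0.9 13.8] w 0.0207
shift mm [-0.2 -1.8 -1.1] rotvec 
  foot(stored) in tool via cam [54.61 -0.62 -0.43] n [-1.0e+00 -4.0e-04  3.6e-03]
[ 0.05433212 -0.00028988  0.00032488 -0.00410521 -0.01276178]
axial F 14.993578348574385 3.864583344431844
```

```bash
python3 -m pendant '[[0,[0.7,0,-0.2],[0,0,0]],[0,[1.4,0,-0.5],[0,0,0]],[0,[2,0,-0.5],[0,0,0]],[0,[2,0,-0.5],[0,0,0]],[0,[2,0,-0.5],[0,0,0]],[0,[2,0,-0.5],[0,0,0]]]' 60; python3 -c "
from al2 import *
for i in range(3):
    check(1,False)
    print(fitcap_tool(cap('wrist','w10.png'))[0])
    F=telemetry.get_obs()['force'];print('axial F',F@n,np.linalg.norm(F-n*(F@n)))
S=cap('scene');cv2.imwrite('pics/s10c.png',cv2.resize(S['image'][150:290,220:380],(800,600)[:2],interpolation=cv2.INTER_CUBIC))"
```

```text
time_s: 13.67
tool_pos: [0.5318, -0.1632, 0.1558]
tool_rot: [46.0, 69.7, 30.9]
force: [-14.0, -1.9, 26.1]
grip_width: 0.0212
t 13.7167 q [-26.   3.  53. 115. -24.  54.  24.] pos [ 0.5318 -0.1632  0.1558] F [-13.3  -1.6  26.7] w 0.0208
shift mm [-0.4 -1.7 -1.5] rotvec 
  foot(stored) in tool via cam [54.36 -0.62 -0.88] n [-1.      0.0011  0.0047]
[ 5.42913375e-02 -2.53759833e-04 -7.43000426e-05 -7.26390558e-03
 -5.39965116e-03]
axial F 29.142199475488468 6.119597118688507
t 13.8167 q [-26.   3.  53. 115. -24.  54.  24.] pos [ 0.5318 -0.1632  0.1558] F [-14.   -1.6  26.7] w 0.0204
shift mm [-0.4 -1.7 -1.5] rotvec 
  foot(stored) in tool via cam [54.36 -0.62 -0.88] n [-1.      0.0011  0.0047]
[ 0.05424108 -0.00030758 -0.00012174 -0.00403349 -0.00224852]
axial F 28.976354898644356 6.143166742572949
t 13.9167 q [-26.   3.  53. 115. -24.  54.  24.] pos [ 0.5318 -0.1632  0.1558] F [-12.8  -0.8  26.1] w 0.0206
shift mm [-0.4 -1.7 -1.5] rotvec 
  foot(stored) in tool via cam [54.36 -0.62 -0.88] n [-1.      0.0011  0.0047]
[ 0.05427135 -0.00029713 -0.00016523 -0.00491366 -0.00092167]
axial F 29.456546318117088 5.322209238420521
```

View pics/s10c.png

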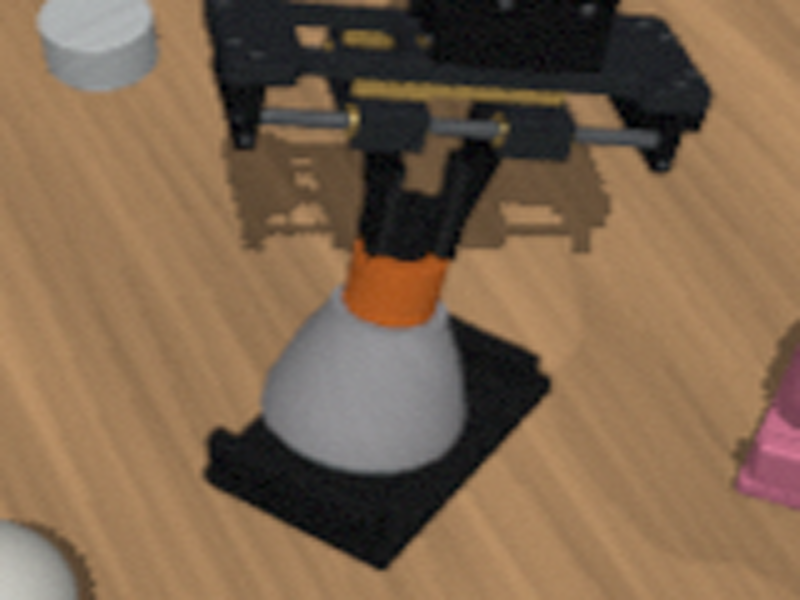

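The rim is on the shoulder. Axial force is steady at 29 N, against the spring's 12 N at home, and the cap hasn't slipped in the jaws. I'll check quickly that nothing else moved, then hand in.

```bash
python3 -c "
from al2 import *
S=cap('scene'); P,_,_=pts(S); S0=cv2.imread('pics/scene0.png')
for nm,c in (('small',(.5516,.1847)),('large',(.5538,.2805))):
    q=P[(np.hypot(P[:,0]-c[0],P[:,1]-c[1])<.04)&(P[:,2]>.061)&(P[:,2]<.075)]; print(nm,q.mean(0).round(4))
df=np.abs(S['image'].astype(int)-S0).max(2)
for nm,(u,v) in dict(cup=(247,345),bulb=(217,293),tin=(240,158)).items(): print(nm,df[v-18:v+18,u-15:u+15].mean().round(1))
F=telemetry.get_obs()['force'];print('axial',F@n,telemetry.get_obs()['time_s'])
print(env.sign_off())"
```

```text
small [0.5518 0.1847 0.0659]
large [0.5534 0.2804 0.0661]
cup 9.0
bulb 11.3
tin 9.9
axial 28.28993817569396 14.0667
the job is handed in; nothing more can be done
None
```

I gripped the middle cap by its knob, pressed it past the catches onto the steel headlamp's neck, and handed the job in at about 14 s still holding it down. `sign_off()` gives no verdict, so these are my own last checks:

- **Seating:** the rim measured within about 0.3 mm of the shoulder, the axis offset was under 1 mm, and the cap was within about 1° of square. It had not slipped in the jaws.
- **Force:** the axial push was steady at 28–29 N, against the spring's 12 N at home. I set the grip to 60 N. I could not read the plunger, the catches or the cap-on-neck contact force directly.
- **Other caps:** the small and large caps were within 0.5 mm of where they started.
- **Cup, bulb and tin:** I compared their image patches with the first picture and did not measure their positions. Small differences of similar size showed in all three, and the arm never went near them.

**Disagreement:** near the neck, the arm's reported position and the wrist camera differed by 1–2 mm sideways. I aligned by where the cap and neck appeared in the same image, and the scene camera agreed to about 0.5 mm. About 5–6 N of side force remained at the end.

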